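# Check two slide rails and mark the one that binds

### The job

Before the class, push the yellow rider on each of the two slide rails from the end with the white square towards the far stop; one runs all the way, the other binds part-way, and when it does, stop pushing rather than force it. Leave both riders where they stopped, then stand the red marker upright on the white square of the rail that binds.

Things in the scene. Friction and masses are not known exactly. Their poses are not given: they have to be found in the camera images.
- rail_a: one slide rail: fixed blue base plate 68 x 320 x 12 mm; origin at the centre of its underside, on the bench. y axis along the rail towards the far stop, z up. Flat white square 56 x 56 mm on the plate (12 mm up) centred at x = 0, y = -128 mm. Aluminium rail 30 mm wide, top 34 mm up; black stops 42 mm high at y = -98 to -86 and 126 to 138 mm. The other rail looks the same.
- rail_b: the other slide rail: fixed blue base plate 68 x 320 x 12 mm; origin at the centre of its underside, on the bench. y axis along the rail towards the far stop, z up. Flat white square 56 x 56 mm on the plate (12 mm up) centred at x = 0, y = -128 mm. Aluminium rail 30 mm wide, top 34 mm up; black stops 42 mm high at y = -98 to -86 and 126 to 138 mm. The other rail looks the same.
- rider_a (a joint): rider on rail_a, m: 0 at the near stop, 0.160 at the far stop; starts near 0. Dark saddle 50 x 44 mm, top 52 mm up; on its middle a yellow plate 40 mm across, 16 mm thick along the rail, 52 to 102 mm up, centred at rail y = -0.060 + value. Slides at about 2 N and stays where left; a binding one slides as lightly, then stops dead far short of the far stop.
- rider_b (a joint): rider on rail_b, m: 0 at the near stop, 0.160 at the far stop; starts near 0. Dark saddle 50 x 44 mm, top 52 mm up; on its middle a yellow plate 40 mm across, 16 mm thick along the rail, 52 to 102 mm up, centred at rail y = -0.060 + value. Slides at about 2 N and stays where left; a binding one slides as lightly, then stops dead far short of the far stop.
- marker_red_centre (a point): red plastic marker standing loose on the bench, about 60 g, 50 mm tall: foot 38 mm across and 10 mm high, above it a round grip 26 mm across up to the top. The point is half-way up its axis (25 mm above its underside); its z axis points up. A green marker of the same shape stands nearby and is not wanted
Mind the look-alikes: they are no part of the job. Of the things shaped like the part that bears marker_red_centre, the red one is meant.

How it is judged:
By the outcome, as a careful person would: the job done as asked, in the order asked, and still so for the second after the job is handed in, with the robot touching nothing.
It also fails if it takes over 56 s, if anything falls off the work surface, if the arm or the gripper's body presses on something with over 40 N, if the wrist force passes 120 N, or if a joint passes its speed limit or range.

### The arm

A 6-joint arm with a two-finger parallel gripper is mounted at the origin on the work surface. World frame = base frame: x ahead of the robot, y to its left, z up, the work surface at z = 0. Lengths are in mm, angles in degrees, forces in N, time in s.
With the tool pointing down it reaches from about 375 to 925 mm from the base axis. Payload 5.7 kg.
Tool frame: the origin (TCP) lies midway between the tips of the shut fingers; the grasp point (between the pads) lies 19 mm behind it (ctrl.tcp_to_grasp is the distance from the TCP to the grasp point, in mm); z points along the fingers, y is the direction in which the jaws open and shut (so a half turn about z gives the same grasp; the last joint's range is limited). The gripper opens to 88 mm and grips with 3 to 60 N. Pads are 20 mm wide; open, the fingers measure 115 mm over their backs; the gripper's body (75 mm by 178 mm) begins 61 mm behind the grasp point.
Start: joints at [60.785, 20.558, 86.54, -0, 72.909, -6.595], TCP at [230.764, 553.814, 222.623] pointing down, gripper open.
Joint ranges: [-170.27, 170.27], [-57.76, 135], [12.27, 136.19], [-55.21, 235.2], [11.17, 155.16], [-170.74, 170.74]. Speed limits (degrees/s): [136.94, 136.94, 180, 180, 180, 180].

### API

Orientations are given as [roll, pitch, yaw] about the fixed x, y, z axes, in that order (R = Rz(yaw) Ry(pitch) Rx(roll)).
In Python, from station import telemetry, eyes, ctrl gives the robot as it stands.
- The arm moves only by the tool drive_tool, never from a script. Its argument "moves" is a list that holds one entry, the list of rows, each a list of 5 numbers: the shift along the tool's x, y, z in mm, then the turn about the tool's z in degrees, then the opening, from 0 (shut) to 1 (fully open). In form: [[[tx, ty, tz, roll, hand], ...]]. A call has 1 to 8 rows; each row is the pose to reach, as a shift and turn from the pose measured when the call began, along the tool's axes at that moment; what a row does not reach only later rows make up. A row lasts 1/12 s, in which the tool goes at most 41.7 mm and 7.16 degrees, less where a joint would pass 70% of its speed; a pose out of reach is approached as far as the arm can. A call with a gripper value outside its range is refused whole. The fingers move at their own pace and stop on an object; "force" is the grip in N (left out, the last holds). Time passes only in rows, so rows that repeat a pose let the fingers close. It gives the time, the measured TCP pose, the force and the opening at its end, in the units of the state.
- telemetry.read_state(): the state, without advancing time (a new reading comes with each control period).
- eyes.snapshot(name): name is "side" or "top" or "wrist"; returns a dict with "img" (400x640x3 uint8, blue, green, red), "fx", "fy", "cx", "cy" (pixels), "R" (3x3) and "t" (3): a world point X has camera coordinates R X + t; the wrist camera has in their place "hand_eye" (4x4, takes a point from camera to tool coordinates, whose origin is the TCP and whose axes are the flange's). Camera axes: x right, y down, z forward; pixel columns grow to the right and rows downward; lengths in mm; the calibration is good to about 2 mm. The wrist camera is an equidistant fisheye: a pixel r from the principal point sees the ray r / f radians off the axis. A picture is of the moment at which its call begins: read the wrist's pose just before it. There is no depth.
- ctrl.sign_off(): hands the job in, once; it reports no verdict.
The state is a dict: "time_s": time; "qpos": joint angles; "joint_vel": joint speeds; "tau": joint torques, N m; "tool_pos": TCP position; "orientation": TCP orientation; "ft_force": force on the tool from outside, world axes, zero at the start; "wrist_torque": the same for the moment, N m; "finger_gap": finger opening in mm.
Only numpy, scipy, OpenCV 4.12 (cv2) and the standard library are available. Lean on these libraries where they do the work, as an engineer would, in place of code of your own. Each camera call takes 0.05 s, during which the arm holds its last target. There are 200 camera calls.

## Working session

There is one attempt and no reset: what is moved stays moved. The work goes in short steps, Python scripts to look and compute and a tool call to move; the robot and the scene stay as the last step left them, time stands still between calls to the robot, and variables do not carry over. Pictures are saved under pics/ and viewed, about 8 in all and at most 12, crops included, and the job is handed in when it is done.

Besides the shell and the picture viewer there is one more tool, called after "Request:" in YAML: its name, and indented under it one key for each argument. drive_tool: Moves the arm, as the interface text tells. Its arguments: {"type":"object","properties":{"moves":{"type":"array","items":{"type":"array","items":{"type":"array","items":{"type":"number"}}}},"force":{"type":"number"}},"required":["moves"]}

```bash
ls; mkdir -p pics; python3 - <<'E'
from station import telemetry, eyes, ctrl
import cv2,numpy as np,pickle
print(telemetry.read_state())
for n in ["top","side"]:
    s=eyes.snapshot(n); cv2.imwrite(f"pics/{n}0.png",s["img"]); pickle.dump(s,open(f"{n}.pkl","wb"))
    print(n,{k:np.round(v,3).tolist() for k,v in s.items() if k!="img"})
E
```

```text
pics
{'time_s': 0.0, 'qpos': array([ 6.07832319e+01,  2.05986184e+01,  8.65992763e+01, -3.83741273e-04,
        7.29073074e+01, -6.59349700e+00]), 'joint_vel': array([ 0.04754185, -0.00528788, -0.05974473,  0.05061366,  0.02524542,
        0.02298662]), 'tau': array([-1.54329631e-03, -5.15380418e+01, -2.70725405e+01,  6.70313579e-02,
        3.51711712e-02, -1.07349185e-04]), 'tool_pos': array([230.45981534, 553.22628507, 221.80056713]), 'orientation': array([-1.79895452e+02, -1.17156154e-02,  1.57376831e+02]), 'ft_force': array([ 0.02659064, -0.25298891,  0.12799895]), 'wrist_torque': array([ 0.00440287, -0.0207794 , -0.03938283]), 'finger_gap': 87.63537751506135}
top {'fx': 431.264, 'fy': 431.264, 'cx': 316.384, 'cy': 195.356, 'R': [[0.004, -1.0, -0.02], [-0.993, -0.002, -0.121], [0.121, 0.021, -0.992]], 't': [-107.677, 574.113, 919.035]}
side {'fx': 373.826, 'fy': 373.826, 'cx': 310.444, 'cy': 196.781, 'R': [[0.982, -0.189, 0.008], [-0.104, -0.573, -0.813], [0.159, 0.798, -0.582]], 't': [-595.368, 21.317, 765.138]}
```

View pics/top0.png

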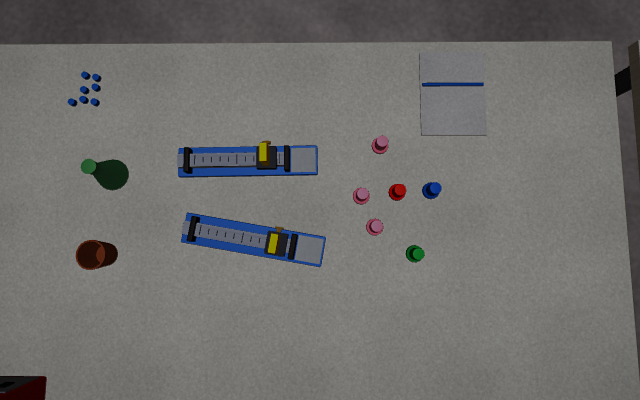

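View pics/side0.png

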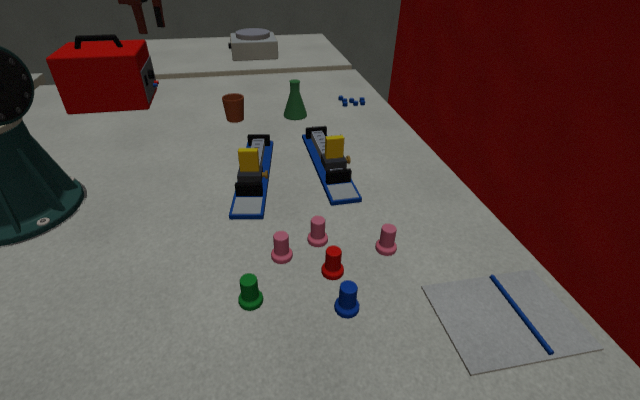

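The top view shows rail 1 (upper, plate about 178–318 × 145–178) and rail 2 (lower, 182–326 × 212–266). The white squares are at the right ends, (303,160) and (310,250). The red marker is at (398,191), with pink markers around it, blue at (432,190) and green at (415,254). The side view agrees.

```bash
cat > h.py <<'E'
import numpy as np,cv2,pickle
from station import telemetry,eyes,ctrl
from scipy.spatial.transform import Rotation as Rn
def w(s,uv,z):
    d=np.array([(uv[0]-s["cx"])/s["fx"],(uv[1]-s["cy"])/s["fy"],1]);R=np.array(s["R"]);t=np.array(s["t"]).ravel()
    c=-R.T@t;r=R.T@d;return c+r*(z-c[2])/r[2]
def px(s,X):
    c=np.array(s["R"])@X+np.array(s["t"]).ravel();return np.array([s["cx"]+s["fx"]*c[0]/c[2],s["cy"]+s["fy"]*c[1]/c[2]])
def tool(s=None):
    s=s or telemetry.read_state();return s["tool_pos"],Rn.from_euler("xyz",s["orientation"],degrees=True).as_matrix()
def go(P,yaw=None):
    "shift in tool axes to reach world P; and roll to reach the tool-y direction angle yaw (deg, mod 180)"
    p,R=tool();d=R.T@(np.array(P)-p);out=np.round(d,1).tolist()
    if yaw is not None:
        a=np.degrees(np.arctan2(R[1,1],R[0,1]));k=(yaw-a+90)%180-90;out.append(round(float(-k),1)) # tool z down
    return out
E
python3 - <<'E'
from h import *
s=pickle.load(open("top.pkl","rb"));hsv=cv2.cvtColor(s["img"],cv2.COLOR_BGR2HSV)
m=cv2.inRange(hsv,(100,120,60),(125,255,255))
m=cv2.morphologyEx(m,cv2.MORPH_CLOSE,np.ones((5,5)))
for c in cv2.findContours(m,cv2.RETR_EXTERNAL,cv2.CHAIN_APPROX_NONE)[0]:
    if cv2.contourArea(c)<1500: continue
    P=np.array([w(s,q[0],12)[:2] for q in c],np.float32)
    r=cv2.minAreaRect(P);print("plate",np.round(r[0],1),np.round(r[1],1),round(r[2],2),cv2.boxPoints(r).round().tolist())
for nm,lo,hi in [("red",(0,150,60),(6,255,255)),("yel",(22,150,100),(35,255,255)),("grn",(55,150,40),(75,255,255)),("pink",(165,60,80),(179,200,255)),("blue",(105,150,40),(125,255,255))]:
    mm=cv2.inRange(hsv,lo,hi)
    n,l,st,ce=cv2.connectedComponentsWithStats(mm)
    for i in range(1,n):
        if 60<st[i,4]<900: print(nm,st[i].tolist(),ce[i].round(1),"z20",w(s,ce[i],20).round(),"z77",w(s,ce[i],77).round())
E
```

```text
red [389, 184, 17, 16, 192] [397.4 191.1] z20 [ 586. -287.   20.] z77 [ 578. -277.   77.]
yel [259, 142, 8, 19, 129] [262.1 151.3] z20 [677.  18.  20.] z77 [664.  10.  77.]
yel [268, 234, 10, 20, 142] [272.5 243. ] z20 [469.  -9.  20.] z77 [469. -16.  77.]
grn [406, 245, 18, 17, 184] [415.1 253.3] z20 [ 448. -323.   20.] z77 [ 449. -311.   77.]
pink [372, 135, 16, 18, 173] [380.6 143.7] z20 [ 694. -251.   20.] z77 [ 680. -243.   77.]
pink [353, 188, 17, 16, 170] [361.1 195.3] z20 [ 576. -206.   20.] z77 [ 569. -201.   77.]
pink [366, 219, 17, 16, 179] [374.7 226.6] z20 [ 507. -235.   20.] z77 [ 504. -229.   77.]
blue [422, 83, 62, 3, 183] [452.7  84. ] z20 [ 834. -418.   20.] z77 [ 812. -401.   77.]
blue [190, 147, 67, 6, 352] [223.9 149.5] z20 [681. 106.  20.] z77 [668.  92.  77.]
blue [422, 182, 19, 17, 192] [431.8 189.5] z20 [ 590. -363.   20.] z77 [ 582. -349.   77.]
blue [186, 213, 91, 22, 666] [231.2 224. ] z20 [511.  84.  20.] z77 [508.  72.  77.]
```

```bash
python3 - <<'E'
from h import *
s=pickle.load(open("top.pkl","rb"));hsv=cv2.cvtColor(s["img"],cv2.COLOR_BGR2HSV)
m=cv2.inRange(hsv,(100,120,60),(125,255,255))
for y0,y1 in [(138,185),(205,272)]:
    ys,xs=np.nonzero(m[y0:y1,165:340]);P=np.array([w(s,(a+165,b+y0),12)[:2] for a,b in zip(xs,ys)],np.float32)
    r=cv2.minAreaRect(P);print("plate",np.round(r[0],1),np.round(r[1],1),round(r[2],2),cv2.boxPoints(r).round().tolist())
print("state yaw"); print(go([600,0,200],0))
E
```

```text
plate [657.1  53. ] [ 67.2 318.7] 1.05 [[621.0, 212.0], [626.0, -107.0], [694.0, -106.0], [688.0, 213.0]]
plate [478.3  36.7] [318.7  67.5] 80.28 [[418.0, -115.0], [485.0, -126.0], [538.0, 188.0], [472.0, 199.0]]
state yaw
[-553.9, -368.6, 22.4, 67.4]
```

```bash
cat >> h.py <<'E'
RAILS={1:((657.1,53.0),91.05),2:((478.3,36.7),80.28)}
def railpt(k,x,y,z):
    (cx,cy),a=RAILS[k];a=np.radians(a);return np.array([cx+x*np.sin(a)+y*np.cos(a),cy-x*np.cos(a)+y*np.sin(a),z])
def rider(k,s,vals):
    hsv=cv2.cvtColor(s["img"],cv2.COLOR_BGR2HSV);m=cv2.inRange(hsv,(20,120,60),(36,255,255))>0
    best=[]
    for v in vals:
        P=np.array([px(s,railpt(k,x,-60+v+y,z)) for x in(-20,20) for y in(-8,8) for z in(52,102)],np.float32)
        M=np.zeros(m.shape,np.uint8);cv2.fillConvexPoly(M,cv2.convexHull(P).round().astype(int),1)
        x0,y0,ww,hh=cv2.boundingRect(P);W=np.zeros_like(m);W[max(y0-15,0):y0+hh+15,max(x0-15,0):x0+ww+15]=1
        best.append(((m&(M>0)).sum()/((m&W)|(M>0)).sum(),v))
    return max(best)
E
python3 - <<'E'
from h import *
for n in("top","side"):
    s=pickle.load(open(n+".pkl","rb"))
    for k in(1,2): print(n,k,rider(k,s,np.arange(-5,40,1.)))
    for k in(1,2):print(px(s,railpt(k,0,-128,12)).round())
for k in (1,2): print(k,railpt(k,0,-60,80).round(1),go(railpt(k,0,-60,222),RAILS[k][1]-90))
E
```

```text
top 1 (np.float64(0.5866141732283464), np.float64(12.0))
top 2 (np.float64(0.628099173553719), np.float64(3.0))
[303. 160.]
[309. 249.]
side 1 (np.float64(0.84), np.float64(5.0))
side 2 (np.float64(0.8432432432432433), np.float64(2.0))
[341. 190.]
[246. 204.]
1 [658.2  -7.   80. ] [-610.3, -352.7, 0.4, 66.3]
2 [468.2 -22.4  80. ] [-440.9, -440.0, 0.5, 77.1]
```

Request:
drive_tool:
  moves:
    - [[-55, -55, 0, 7, 1], [-110, -110, 0, 14, 1], [-165, -165, 0, 21, 1], [-220, -220, 0, 28, 1], [-250, -250, 0, 35, 1], [-280, -280, 0, 42, 1], [-310, -310, 0, 49, 1], [-340, -340, 0, 56, 1]]
  force: 4

```text
time_s: 0.77
tool_pos: [357.2, 243.5, 222.1]
orientation: [-179.9, 0.1, 101.1]
ft_force: [1.6, -0.4, 0.3]
finger_gap: 87.8
```

```bash
python3 -c "
from h import *
print(tool()[0],go(railpt(2,0,-57,130),-9.72))"
```

```text
[357.2135776  243.46735965 222.1387693 ] [-279.3, 59.1, 92.5, 20.8]
```

Request:
drive_tool:
  moves:
    - [[-40, 8, 0, 7, 1], [-80, 17, 10, 14, 1], [-120, 25, 25, 20.8, 1], [-160, 34, 45, 20.8, 1], [-200, 42, 60, 20.8, 1], [-240, 51, 80, 20.8, 1], [-279, 59, 92, 20.8, 1], [-279, 59, 92, 20.8, 1]]

```text
time_s: 1.43
tool_pos: [469.9, -23.4, 128.7]
orientation: [-179.9, 0.2, 80.1]
ft_force: [-0.3, 0.4, 0.2]
finger_gap: 87.8
```

```bash
python3 - <<'E'
from h import *
print(tool(),go(railpt(2,0,-57,62),-9.72))
s=eyes.snapshot("wrist");cv2.imwrite("pics/w1.png",s["img"]);print({k:np.round(v,3).tolist() for k,v in s.items() if k!="img"})
E
```

```text
(array([469.92667511, -23.37851688, 128.74670536]), array([[ 1.71708001e-01,  9.85146792e-01, -1.47006281e-03],
       [ 9.85143172e-01, -1.71711605e-01, -2.83826345e-03],
       [-3.04853297e-03, -9.60869795e-04, -9.99994892e-01]])) [3.8, -1.8, 66.7, -0.2]
{'fx': 309.707, 'fy': 309.707, 'cx': 317.636, 'cy': 198.193, 'hand_eye': [[0.002, -0.967, -0.253, 69.4], [1.0, 0.001, 0.001, -0.387], [-0.001, -0.253, 0.967, -161.986], [0.0, 0.0, 0.0, 1.0]]}
```

View pics/w1.png

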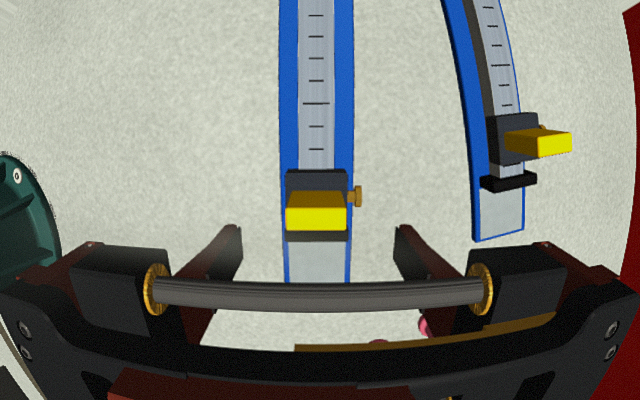

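The wrist view shows rider 2's yellow plate (286–346, row ~195) centred between the fingers (240 and 395), which are aligned with the rail. Next I descend and grip lightly, so that the pads slip if the rider binds.

Request:
drive_tool:
  moves:
    - [[2, -1, 30, 0, 1], [4, -2, 60, 0, 1], [4, -2, 67, 0, 1], [4, -2, 67, 0, 0.3], [4, -2, 67, 0, 0.3], [4, -2, 67, 0, 0.3], [4, -2, 67, 0, 0.3], [4, -2, 67, 0, 0.3]]
  force: 4

```text
time_s: 2.15
tool_pos: [469.6, -19.0, 63.1]
orientation: [179.9, 0.2, 80.1]
ft_force: [-1.1, 1.4, -0.5]
finger_gap: 58.1
```

Request:
drive_tool:
  moves:
    - [[0, 0, 0, 0, 0.3], [0, 0, 0, 0, 0.3], [0, 0, 0, 0, 0.3], [0, 0, 0, 0, 0.3], [0, 0, 0, 0, 0.3], [0, 0, 0, 0, 0.3]]

```text
time_s: 2.65
tool_pos: [469.3, -18.9, 63.4]
orientation: [180.0, 0.2, 80.1]
ft_force: [-1.2, 1.1, 6.8]
finger_gap: 40.4
```

Request:
drive_tool:
  moves:
    - [[3, 0, 0, 0, 0.3], [7, 0, 0, 0, 0.3], [11, 0, 0, 0, 0.3], [15, 0, 0, 0, 0.3], [16, 0, 0, 0, 0.3]]

```text
time_s: 3.07
tool_pos: [472.1, -2.5, 63.4]
orientation: [180.0, 0.2, 80.1]
ft_force: [-1.8, -1.2, 4.4]
finger_gap: 39.8
```

Request:
drive_tool:
  moves:
    - [[4, 0, 0, 0, 0.3], [8, 0, 0, 0, 0.3], [12, 0, 0, 0, 0.3], [16, 0, 0, 0, 0.3], [16, 0, 0, 0, 0.3]]

```text
time_s: 3.48
tool_pos: [475.0, 14.2, 63.4]
orientation: [180.0, 0.1, 80.1]
ft_force: [-1.0, 2.2, 4.1]
finger_gap: 40.2
```

```bash
cat >> h.py <<'E'
def railtool(k):
    (cx,cy),a=RAILS[k];a=np.radians(a);p=telemetry.read_state()["tool_pos"]-np.array([cx,cy,0])
    return "tool: x %.1f value %.1f z %.1f"%(p[0]*np.sin(a)-p[1]*np.cos(a),p[0]*np.cos(a)+p[1]*np.sin(a)+60,p[2])
E
python3 - <<'E'
from h import *
s=eyes.snapshot("side");cv2.imwrite("pics/s1.png",s["img"][60:240,160:420]);print(rider(2,s,np.arange(-5,165,1.)),railtool(2))
E
```

```text
(np.float64(0.8192307692307692), np.float64(39.0)) tool: x 0.5 value 37.2 z 63.4
```

View pics/s1.png

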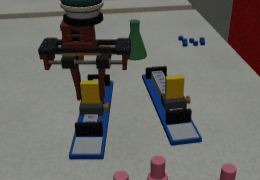

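The side crop shows the rider moving with the gripper (plate at ~(92,95) in the crop), with camera value ~39 and tool value 37. I'll continue in short steps.

Request:
drive_tool:
  moves:
    - [[4, 0, 0, 0, 0.3], [8, 0, 0, 0, 0.3], [12, 0, 0, 0, 0.3], [16, 0, 0, 0, 0.3], [16, 0, 0, 0, 0.3]]

```text
time_s: 3.95
tool_pos: [477.8, 30.7, 63.4]
orientation: [180.0, 0.1, 80.1]
ft_force: [-0.8, 2.3, 4.9]
finger_gap: 39.9
```

```bash
cat > m.py <<'E'
from h import *
import sys
k=int(sys.argv[1]);s=eyes.snapshot("side");r=rider(k,s,np.arange(-5,165,1.));a=np.radians(RAILS[k][1])
st=telemetry.read_state();f=st["ft_force"]
print("cam",round(float(r[0]),2),r[1],railtool(k),"Falong %.1f"%(f[0]*np.cos(a)+f[1]*np.sin(a)),"gap %.1f"%st["finger_gap"])
E
python3 m.py 2
```

```text
cam 0.81 48.0 tool: x 0.6 value 54.0 z 63.4 Falong 2.4 gap 39.9
```

Request:
drive_tool:
  moves:
    - [[4, 0, 0, 0, 0.3], [8, 0, 0, 0, 0.3], [12, 0, 0, 0, 0.3], [14, 0, 0, 0, 0.3], [14, 0, 0, 0, 0.3]]

```text
time_s: 4.42
tool_pos: [480.3, 45.1, 63.4]
orientation: [180.0, 0.0, 80.1]
ft_force: [-1.4, 1.4, 4.5]
finger_gap: 40.0
```

```bash
python3 m.py 2
```

```text
cam 0.82 63.0 tool: x 0.5 value 68.6 z 63.4 Falong 1.4 gap 39.7
```

Request:
drive_tool:
  moves:
    - [[4, 0, 0, 0, 0.3], [8, 0, 0, 0, 0.3], [8, 0, 0, 0, 0.3]]

```text
time_s: 4.72
tool_pos: [481.8, 53.7, 63.4]
orientation: [180.0, 0.0, 80.1]
ft_force: [-0.7, 1.4, 4.9]
finger_gap: 39.9
```

```bash
python3 m.py 2
```

```text
cam 0.83 77.0 tool: x 0.6 value 77.3 z 63.4 Falong 2.0 gap 39.3
```

Request:
drive_tool:
  moves:
    - [[4, 0, 0, 0, 0.3], [8, 0, 0, 0, 0.3], [8, 0, 0, 0, 0.3]]

```text
time_s: 5.02
tool_pos: [483.2, 62.2, 63.4]
orientation: [180.0, -0.0, 80.1]
ft_force: [-1.2, 0.9, 4.5]
finger_gap: 40.2
```

```bash
python3 m.py 2
```

```text
cam 0.8 88.0 tool: x 0.6 value 85.9 z 63.4 Falong 1.3 gap 39.7
```

Camera noise is about ±5 mm, and the rider follows the tool. I'll continue.

Request:
drive_tool:
  moves:
    - [[4, 0, 0, 0, 0.3], [8, 0, 0, 0, 0.3], [12, 0, 0, 0, 0.3], [14, 0, 0, 0, 0.3], [14, 0, 0, 0, 0.3]]

```text
time_s: 5.48
tool_pos: [485.7, 76.6, 63.3]
orientation: [180.0, -0.1, 80.2]
ft_force: [-1.2, 1.2, 4.1]
finger_gap: 39.8
```

```bash
python3 m.py 2
```

```text
cam 0.81 99.0 tool: x 0.6 value 100.6 z 63.4 Falong 1.2 gap 40.1
```

Request:
drive_tool:
  moves:
    - [[4, 0, 0, 0, 0.3], [8, 0, 0, 0, 0.3], [12, 0, 0, 0, 0.3], [14, 0, 0, 0, 0.3], [14, 0, 0, 0, 0.3]]

```text
time_s: 5.95
tool_pos: [488.2, 91.1, 63.4]
orientation: [180.0, -0.1, 80.2]
ft_force: [-1.7, 0.6, 4.6]
finger_gap: 40.0
```

```bash
python3 m.py 2
```

```text
cam 0.82 115.0 tool: x 0.6 value 115.3 z 63.3 Falong 1.7 gap 39.7
```

Request:
drive_tool:
  moves:
    - [[4, 0, 0, 0, 0.3], [8, 0, 0, 0, 0.3], [12, 0, 0, 0, 0.3], [16, 0, 0, 0, 0.3], [16, 0, 0, 0, 0.3]]

```text
time_s: 6.42
tool_pos: [491.1, 107.7, 63.3]
orientation: [179.9, -0.2, 80.2]
ft_force: [-1.2, 1.9, 3.0]
finger_gap: 39.9
```

```bash
python3 m.py 2
```

```text
cam 0.82 131.0 tool: x 0.6 value 132.2 z 63.3 Falong 2.5 gap 40.1
```

Request:
drive_tool:
  moves:
    - [[4, 0, 0, 0, 0.3], [8, 0, 0, 0, 0.3], [12, 0, 0, 0, 0.3], [16, 0, 0, 0, 0.3], [16, 0, 0, 0, 0.3]]

```text
time_s: 6.88
tool_pos: [493.9, 124.4, 63.4]
orientation: [179.9, -0.2, 80.2]
ft_force: [-0.3, 1.3, 1.8]
finger_gap: 39.6
```

```bash
python3 m.py 2
```

```text
cam 0.79 143.0 tool: x 0.6 value 149.0 z 63.3 Falong 2.0 gap 40.0
```

Request:
drive_tool:
  moves:
    - [[4, 0, 0, 0, 0.3], [8, 0, 0, 0, 0.3], [12, 0, 0, 0, 0.3], [15, 0, 0, 0, 0.3], [15, 0, 0, 0, 0.3]]

```text
time_s: 7.35
tool_pos: [496.5, 139.4, 63.2]
orientation: [180.0, -0.2, 80.2]
ft_force: [-0.9, -1.7, 1.0]
finger_gap: 40.1
```

```bash
python3 m.py 2
```

```text
cam 0.82 164.0 tool: x 0.6 value 164.3 z 63.2 Falong -1.5 gap 39.9
```

Request:
drive_tool:
  moves:
    - [[2, 0, 0, 0, 0.3], [4, 0, 0, 0, 0.3], [4, 0, 0, 0, 0.3]]

```text
time_s: 7.65
tool_pos: [497.2, 143.3, 63.1]
orientation: [180.0, -0.2, 80.2]
ft_force: [-0.3, -4.2, 0.0]
finger_gap: 40.1
```

```bash
python3 m.py 2; python3 m.py 2; python3 - <<'E'
from h import *
s=eyes.snapshot("wrist");cv2.imwrite("pics/w2.png",s["img"])
E
```

```text
cam 0.83 164.0 tool: x 0.6 value 168.2 z 63.1 Falong -3.8 gap 39.9
cam 0.82 164.0 tool: x 0.6 value 168.3 z 63.1 Falong -4.5 gap 40.3
```

View pics/w2.png

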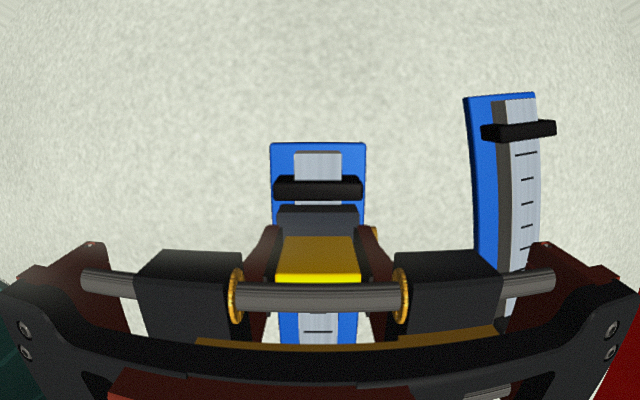

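The wrist view shows rider 2's saddle (row 205) at the far black stop (row 199), and the force has built up to about −4 N along the rail. Rail 2 therefore runs all the way. I'll release, lift and go to rail 1.

Request:
drive_tool:
  moves:
    - [[0, 0, 0, 0, 1], [0, 0, 0, 0, 1], [0, 0, 0, 0, 1], [0, 0, 0, 0, 1], [0, 0, 0, 0, 1], [0, 0, -30, 0, 1], [0, 0, -70, 0, 1], [0, 0, -80, 0, 1]]

```text
time_s: 8.47
tool_pos: [499.8, 143.6, 147.5]
orientation: [179.6, -0.4, 80.2]
ft_force: [1.0, -0.1, 0.6]
finger_gap: 87.0
```

```bash
python3 m.py 2; python3 - <<'E'
from h import *
print(rider(2,eyes.snapshot("top"),np.arange(100,170,1.)),go(railpt(1,0,-52,130),1.05))
E
```

```text
cam 0.84 164.0 tool: x 3.8 value 169.1 z 147.8 Falong 0.5 gap 87.5
(np.float64(0.4807692307692308), np.float64(162.0)) [-113.4, 180.5, 16.2, -10.9]
```

Request:
drive_tool:
  moves:
    - [[-18, 30, 0, -4, 1], [-37, 60, 0, -11, 1], [-56, 90, 0, -11, 1], [-75, 120, 0, -11, 1], [-94, 150, 5, -11, 1], [-113, 180, 10, -11, 1], [-113, 180, 16, -11, 1], [-113, 180, 16, -11, 1]]

```text
time_s: 9.23
tool_pos: [656.9, 0.2, 126.6]
orientation: [179.8, -0.3, 91.0]
ft_force: [0.7, -0.1, -0.7]
finger_gap: 87.9
```

```bash
python3 - <<'E'
from h import *
print(go(railpt(1,0,-52,62),1.05),railtool(1))
s=eyes.snapshot("wrist");cv2.imwrite("pics/w3.png",s["img"])
E
```

```text
[0.5, 1.0, 64.6, -0.0] tool: x -1.2 value 7.2 z 126.6
```

View pics/w3.png

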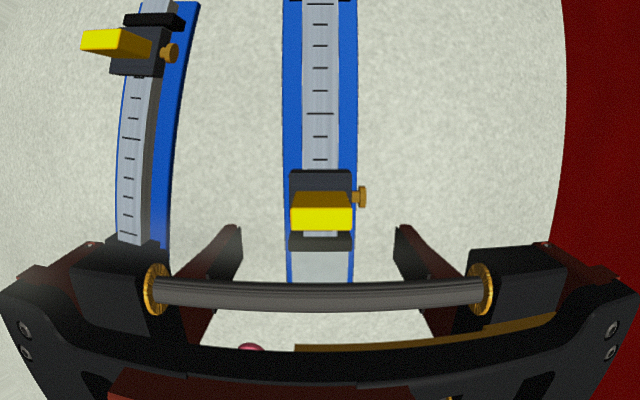

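The view shows rider 1's plate (291–351, row ~205), roughly centred between the fingers. Rider 2 is seen resting at its far stop (upper left).

Request:
drive_tool:
  moves:
    - [[1, 1, 35, 0, 1], [2, 2, 60, 0, 1], [2, 2, 64, 0, 1], [2, 2, 64, 0, 0.3], [2, 2, 64, 0, 0.3], [2, 2, 64, 0, 0.3], [2, 2, 64, 0, 0.3], [2, 2, 64, 0, 0.3]]
  force: 4

```text
time_s: 9.95
tool_pos: [658.8, 3.8, 64.9]
orientation: [179.7, -0.3, 91.1]
ft_force: [0.5, 1.0, -0.4]
finger_gap: 57.8
```

Request:
drive_tool:
  moves:
    - [[0, 0, 0, 0, 0.3], [0, 0, 0, 0, 0.3], [0, 0, 0, 0, 0.3], [0, 0, 0, 0, 0.3], [0, 0, 0, 0, 0.3], [0, 0, 0, 0, 0.3]]

```text
time_s: 10.45
tool_pos: [659.1, 3.7, 65.5]
orientation: [179.7, -0.3, 91.1]
ft_force: [-0.1, -0.2, 5.3]
finger_gap: 40.3
```

```bash
python3 m.py 1
```

```text
cam 0.77 5.0 tool: x 1.1 value 10.6 z 65.5 Falong 0.6 gap 39.9
```

Request:
drive_tool:
  moves:
    - [[4, 0, 0, 0, 0.3], [8, 0, 0, 0, 0.3], [10, 0, 0, 0, 0.3], [10, 0, 0, 0, 0.3]]

```text
time_s: 10.83
tool_pos: [658.9, 14.2, 65.6]
orientation: [179.7, -0.3, 91.1]
ft_force: [-1.7, -1.1, 2.4]
finger_gap: 40.2
```

```bash
python3 m.py 1
```

```text
cam 0.77 19.0 tool: x 1.1 value 21.2 z 65.6 Falong 1.0 gap 40.2
```

Request:
drive_tool:
  moves:
    - [[4, 0, 0, 0, 0.3], [8, 0, 0, 0, 0.3], [10, 0, 0, 0, 0.3], [10, 0, 0, 0, 0.3]]

```text
time_s: 11.22
tool_pos: [658.7, 25.0, 65.6]
orientation: [179.7, -0.4, 91.1]
ft_force: [0.6, 0.3, 1.1]
finger_gap: 40.1
```

```bash
python3 m.py 1
```

```text
cam 0.77 29.0 tool: x 1.1 value 32.0 z 65.6 Falong 1.3 gap 40.1
```

Request:
drive_tool:
  moves:
    - [[4, 0, 0, 0, 0.3], [8, 0, 0, 0, 0.3], [10, 0, 0, 0, 0.3], [10, 0, 0, 0, 0.3]]

```text
time_s: 11.6
tool_pos: [658.5, 35.8, 65.6]
orientation: [179.7, -0.4, 91.2]
ft_force: [0.5, 0.4, 0.8]
finger_gap: 40.4
```

```bash
python3 m.py 1
```

```text
cam 0.75 43.0 tool: x 1.1 value 42.7 z 65.6 Falong 0.5 gap 39.7
```

Request:
drive_tool:
  moves:
    - [[4, 0, 0, 0, 0.3], [8, 0, 0, 0, 0.3], [8, 0, 0, 0, 0.3]]

```text
time_s: 11.9
tool_pos: [658.4, 44.6, 65.6]
orientation: [179.7, -0.4, 91.2]
ft_force: [0.2, 0.8, 0.5]
finger_gap: 40.3
```

```bash
python3 m.py 1
```

```text
cam 0.76 48.0 tool: x 1.1 value 51.6 z 65.6 Falong 0.4 gap 40.1
```

Request:
drive_tool:
  moves:
    - [[4, 0, 0, 0, 0.3], [8, 0, 0, 0, 0.3], [8, 0, 0, 0, 0.3]]

```text
time_s: 12.2
tool_pos: [658.2, 53.4, 65.6]
orientation: [179.6, -0.5, 91.2]
ft_force: [1.1, 0.8, -0.1]
finger_gap: 40.3
```

```bash
python3 m.py 1
```

```text
cam 0.75 59.0 tool: x 1.1 value 60.4 z 65.6 Falong 1.6 gap 40.1
```

Request:
drive_tool:
  moves:
    - [[4, 0, 0, 0, 0.3], [8, 0, 0, 0, 0.3], [8, 0, 0, 0, 0.3]]

```text
time_s: 12.5
tool_pos: [658.0, 62.0, 65.6]
orientation: [179.6, -0.5, 91.2]
ft_force: [1.4, -0.0, -1.8]
finger_gap: 40.0
```

```bash
python3 m.py 1
```

```text
cam 0.77 64.0 tool: x 1.1 value 69.0 z 65.6 Falong 0.4 gap 40.6
```

Request:
drive_tool:
  moves:
    - [[4, 0, 0, 0, 0.3], [8, 0, 0, 0, 0.3], [8, 0, 0, 0, 0.3]]

```text
time_s: 12.8
tool_pos: [657.9, 69.9, 65.7]
orientation: [179.6, -0.5, 91.2]
ft_force: [0.2, -2.8, 0.5]
finger_gap: 40.3
```

```bash
python3 m.py 1
```

```text
cam 0.8 64.0 tool: x 1.1 value 76.9 z 65.7 Falong -3.4 gap 40.0
```

Rider 1 stayed at ~64 mm (camera) while the tool advanced 8 mm more, and the force along the rail dropped to −3.4 N, the same signature as at the far stop on rail 2. It is bound, so I stop and release.

Request:
drive_tool:
  moves:
    - [[0, 0, 0, 0, 1], [0, 0, 0, 0, 1], [0, 0, 0, 0, 1], [0, 0, 0, 0, 1], [0, 0, 0, 0, 1], [0, 0, -30, 0, 1], [0, 0, -70, 0, 1], [0, 0, -84, 0, 1]]

```text
time_s: 13.52
tool_pos: [659.6, 69.3, 154.2]
orientation: [179.3, -0.5, 91.2]
ft_force: [0.7, -0.5, 0.6]
finger_gap: 87.2
```

```bash
python3 m.py 1; python3 - <<'E'
from h import *
print(rider(1,eyes.snapshot("top"),np.arange(20,170,1.)),go([586,-287,150],1.0), go(railpt(1,0,-128,100)))
# marker: match foot+grip in side view at estimate
s=pickle.load(open("side.pkl","rb"));h=cv2.cvtColor(s["img"],cv2.COLOR_BGR2HSV);m=cv2.inRange(h,(0,150,60),(6,255,255))[220:300,300:360]
t=pickle.load(open("top.pkl","rb"));ht=cv2.cvtColor(t["img"],cv2.COLOR_BGR2HSV);mt=cv2.inRange(ht,(0,150,60),(6,255,255))[170:215,375:420]
from scipy.optimize import minimize
def sil(s,x,y):
    M=np.zeros((400,640),np.uint8);a=np.linspace(0,6.283,24)
    for r,z0,z1 in((19,0,10),(13,10,50)):
        P=np.array([px(s,[x+r*np.cos(q),y+r*np.sin(q),z]) for q in a for z in(z0,z1)],np.float32)
        cv2.fillConvexPoly(M,np.round(cv2.convexHull(P)*16).astype(int),255,cv2.LINE_AA,4)
    return M
for nm,S,mm,sl in(("side",s,m,np.s_[220:300,300:360]),("top",t,mt,np.s_[170:215,375:420])):
    f=lambda p:np.abs(sil(S,*p)[sl].astype(float)-mm).sum()/mm.sum()
    r=minimize(f,[586,-287],method="Nelder-Mead",options=dict(initial_simplex=[[586,-287],[594,-287],[586,-279]]));print(nm,r.x.round(1),round(r.fun,2))
E
```

```text
cam 0.84 64.0 tool: x 4.2 value 76.2 z 156.0 Falong -0.5 gap 87.5
(np.float64(0.7310344827586207), np.float64(70.0)) [-354.6, -81.7, -0.5, 0.2] [-144.7, -4.5, 52.4]
side [ 588.6 -286.6] 0.29
top [ 587.  -287.3] 0.47
```

Request:
drive_tool:
  moves:
    - [[-40, -9, 0, 0, 1], [-80, -18, 0, 0, 1], [-120, -27, 0, 0, 1], [-160, -36, 0, 0, 1], [-200, -45, 0, 0, 1], [-240, -54, 0, 0, 1], [-280, -63, 0, 0, 1], [-320, -72, 0, 0, 1]]

```text
time_s: 14.28
tool_pos: [593.4, -253.5, 148.5]
orientation: [179.3, -0.6, 91.2]
ft_force: [0.9, 0.1, -0.7]
finger_gap: 88.1
```

```bash
python3 -c "
from h import *
print(tool()[0],telemetry.read_state()['orientation'],go([588,-287,100],1.0))"
```

```text
[ 593.41502027 -253.4584983   148.45354932] [179.33258866  -0.57388474  91.21893826] [-33.9, -6.7, 48.0, 0.2]
```

Request:
drive_tool:
  moves:
    - [[-20, -4, 10, 0, 1], [-34, -7, 30, 0, 1], [-34, -7, 48, 0, 1], [-34, -7, 48, 0, 1], [-34, -7, 48, 0, 1]]

```text
time_s: 14.7
tool_pos: [586.0, -286.1, 98.0]
orientation: [179.6, -0.7, 91.2]
ft_force: [0.5, 0.4, -0.8]
finger_gap: 87.7
```

```bash
python3 - <<'E'
from h import *
print(tool()[0],telemetry.read_state()['orientation'],go([588,-287,18],1.0))
s=eyes.snapshot("wrist");cv2.imwrite("pics/w4.png",s["img"])
p,R=tool();H=np.array(s["hand_eye"]);
def wp(X):
    c=np.linalg.inv(H)@np.r_[R.T@(np.array(X)-p),1];th=np.arctan2(np.hypot(c[0],c[1]),c[2]);u=c[:2]/np.hypot(c[0],c[1])*th*s["fx"];return (u+[s["cx"],s["cy"]]).round(1)
print("expect top",wp([588,-287,50]),"foot",wp([588,-287,0]))
E
```

```text
[ 586.01782482 -286.07745562   97.99753962] [179.55079479  -0.73978728  91.18581218] [-2.0, 1.3, 80.0, 0.2]
expect top [318.2 218.8] foot [317.5 201.3]
```

View pics/w4.png

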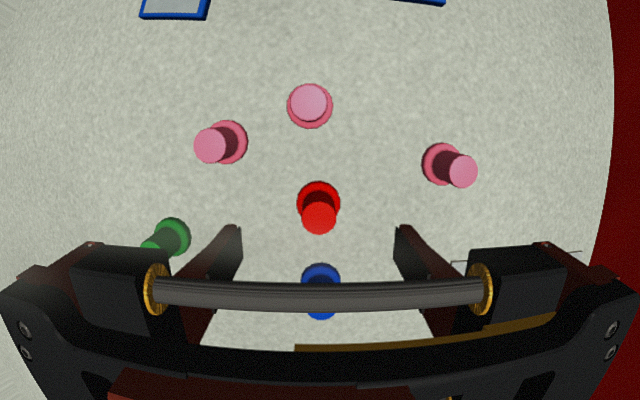

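The red marker's top is at (318,217), matching the predicted (318,219), so I descend and grasp.

Request:
drive_tool:
  moves:
    - [[-1, 1, 30, 0, 1], [-2, 1, 60, 0, 1], [-2, 1, 80, 0, 1], [-2, 1, 80, 0, 1], [-2, 1, 80, 0, 0.15], [-2, 1, 80, 0, 0.15], [-2, 1, 80, 0, 0.15], [-2, 1, 80, 0, 0.15]]
  force: 15

```text
time_s: 15.42
tool_pos: [590.3, -288.0, 21.4]
orientation: [179.3, -0.5, 91.2]
ft_force: [-0.4, 0.1, -0.5]
finger_gap: 64.4
```

Request:
drive_tool:
  moves:
    - [[0, 0, 0, 0, 0.15], [0, 0, 0, 0, 0.15], [0, 0, 0, 0, 0.15], [0, 0, 0, 0, 0.15], [0, 0, 0, 0, 0.15], [0, 0, 0, 0, 0.15]]

```text
time_s: 15.92
tool_pos: [590.1, -288.0, 21.3]
orientation: [179.3, -0.6, 91.2]
ft_force: [-1.6, -0.2, 3.6]
finger_gap: 25.5
```

```bash
python3 -c "
from h import *
print(tool()[0],go(railpt(1,0,-128,130),1.0))"
```

```text
[ 590.06691041 -287.95614737   21.28729513] [212.5, 75.3, -105.7, 0.2]
```

Request:
drive_tool:
  moves:
    - [[0, 0, -30, 0, 0.15], [0, 0, -65, 0, 0.15], [10, 4, -95, 0, 0.15], [45, 16, -105, 0, 0.15], [80, 28, -105, 0, 0.15], [115, 40, -105, 0, 0.15], [150, 52, -105, 0, 0.15], [185, 65, -105, 0, 0.15]]

```text
time_s: 16.58
tool_pos: [649.7, -101.0, 128.9]
orientation: [179.3, -0.6, 91.2]
ft_force: [0.2, -0.2, -0.4]
finger_gap: 25.4
```

```bash
python3 -c "
from h import *
print(tool()[0],telemetry.read_state()['finger_gap'],go(railpt(1,0,-129,60),1.0))"
```

```text
[ 649.69585608 -101.0466511   128.92134459] 25.381283009595325 [24.2, 9.5, 69.3, 0.2]
```

Request:
drive_tool:
  moves:
    - [[24, 9, 0, 0, 0.15], [24, 9, 25, 0, 0.15], [24, 9, 55, 0, 0.15], [24, 9, 69, 0, 0.15], [24, 9, 69, 0, 0.15], [24, 9, 69, 0, 0.15]]

```text
time_s: 17.08
tool_pos: [658.1, -75.9, 59.4]
orientation: [179.4, -0.6, 91.2]
ft_force: [0.1, -0.8, 0.3]
finger_gap: 25.6
```

```bash
python3 -c "
from h import *
print(tool()[0],telemetry.read_state()['finger_gap'],railtool(1),go(railpt(1,0,-129,33.5),1.0))
s=eyes.snapshot('wrist');cv2.imwrite('pics/w5.png',s['img'])
"
```

```text
[658.14790815 -75.92868653  59.37381701] 25.58547141545073 tool: x -1.3 value -68.9 z 59.4 [-0.3, 1.1, 25.9, 0.2]
```

View pics/w5.png

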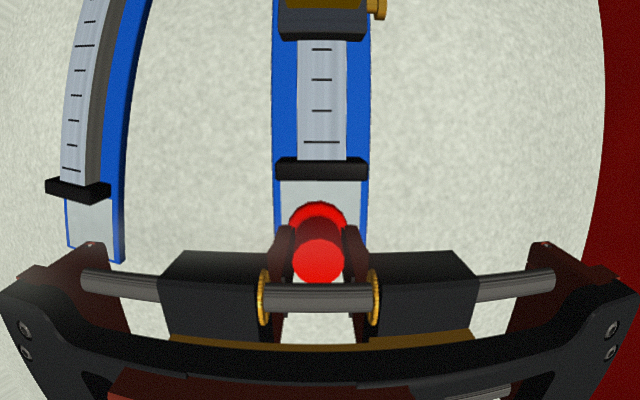

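The wrist view shows the red marker upright in the jaws over rail 1's white square. The foot is at (317,220), the square is centred at about column 320, and the stop at row 168 is clear.

Request:
drive_tool:
  moves:
    - [[0, 1, 12, 0, 0.15], [0, 1, 20, 0, 0.15], [0, 1, 23, 0, 0.15], [0, 1, 25, 0, 0.15], [0, 1, 25, 0, 0.15]]

```text
time_s: 17.55
tool_pos: [660.2, -76.1, 35.2]
orientation: [179.3, -0.6, 91.2]
ft_force: [-0.2, -0.0, -0.5]
finger_gap: 25.2
```

Request:
drive_tool:
  moves:
    - [[0, 0, 1, 0, 0.15], [0, 0, 2, 0, 0.15], [0, 0, 2, 0, 0.15], [0, 0, 2, 0, 0.15]]

```text
time_s: 17.88
tool_pos: [660.4, -76.1, 33.4]
orientation: [179.3, -0.6, 91.2]
ft_force: [0.1, -0.3, -0.5]
finger_gap: 25.7
```

Request:
drive_tool:
  moves:
    - [[0, 0, 0.7, 0, 0.15], [0, 0, 1.4, 0, 0.15], [0, 0, 1.4, 0, 0.15], [0, 0, 1.4, 0, 0.15]]

```text
time_s: 18.22
tool_pos: [660.5, -76.1, 33.2]
orientation: [179.3, -0.6, 91.2]
ft_force: [-2.7, 0.8, 7.4]
finger_gap: 25.8
```

Contact: +7.4 N in z at z = 33.2, as expected. Releasing and lifting.

Request:
drive_tool:
  moves:
    - [[0, 0, 0, 0, 0.6], [0, 0, 0, 0, 1], [0, 0, 0, 0, 1], [0, 0, 0, 0, 1], [0, 0, 0, 0, 1], [0, 0, 0, 0, 1], [0, 0, 0, 0, 1], [0, 0, 0, 0, 1]]

```text
time_s: 18.88
tool_pos: [660.4, -76.1, 33.1]
orientation: [179.3, -0.6, 91.2]
ft_force: [0.2, 0.5, 0.3]
finger_gap: 75.0
```

Request:
drive_tool:
  moves:
    - [[0, 0, -15, 0, 1], [0, 0, -50, 0, 1], [0, 0, -90, 0, 1], [0, 0, -130, 0, 1], [-40, 0, -150, 0, 1], [-80, 0, -150, 0, 1], [-120, 0, -150, 0, 1], [-120, 0, -150, 0, 1]]

```text
time_s: 19.55
tool_pos: [661.9, -205.4, 183.0]
orientation: [179.2, -0.3, 91.0]
ft_force: [0.3, 0.2, -1.0]
finger_gap: 87.3
```

```bash
python3 m.py 1; python3 m.py 2; python3 - <<'E'
from h import *
a=eyes.snapshot("side")["img"][90:290,200:440];b=eyes.snapshot("top")["img"][130:330,160:440]
cv2.imwrite("pics/end.png",np.hstack([cv2.resize(a,(380,317)),cv2.resize(b,(420,317))]))
E
```

```text
cam 0.86 64.0 tool: x -0.5 value -194.8 z 182.2 Falong 0.1 gap 88.0
cam 0.84 164.0 tool: x 219.8 value -141.8 z 181.8 Falong 1.0 gap 87.7
```

View pics/end.png

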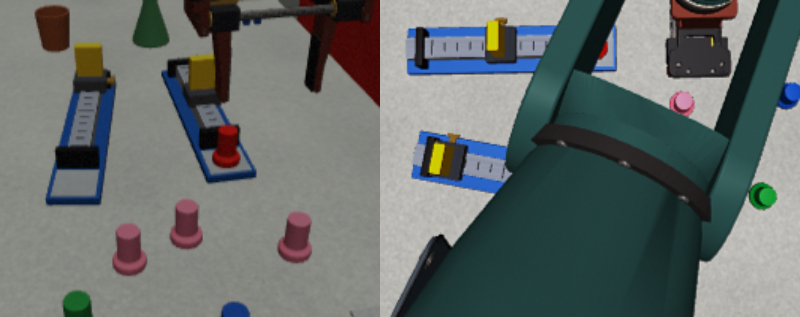

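The final view shows the red marker upright on rail 1's white square (side crop, (227,145)), rider 1 part-way, rider 2 at its far stop, and the arm clear.

```bash
python3 -c "
from station import ctrl
print(ctrl.sign_off())"
```

```text
the job is handed in; nothing more can be done
None
```

The job is done and handed in at about 20 s of robot time. Both riders are where they stopped, and the red marker stands on the white square of the rail that binds.

- **How I moved the riders:** I held each yellow plate with a light 4 N grip and drew the rider along, so the pads would slip rather than force it.
- **Rail nearer the robot:** the rider ran all the way to the far stop. The force along the rail rose to about 4 N there.
- **Rail farther from the robot:** the rider bound at about 64–70 mm. The camera showed it standing still while the tool moved on 8 mm, with about 3.4 N along the rail. I stopped there and let go.
- **Marker:** I set it down centred to within about 2 mm by the last wrist view. It touched down at the expected height.

**Last checks:** the final picture shows the marker upright on the square, and the gripper is open and well clear. The side camera read the riders at 64 and 164 mm, unchanged since I released them.

**Disagreements:** the side and top cameras differ by a few millimetres. For the bound rider they gave 64 and 70 mm, and for the other 164 and 162 mm against the 160 mm stop. I put this down to calibration and image noise.

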